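Find the socket that fits the pressure cell's gland nut and tighten it

ROBOT

A 6-joint arm with a two-finger parallel gripper is mounted at the origin on the work surface. World frame = base frame: x ahead of the robot, y to its left, z up, the work surface at z = 0. Lengths are in mm, angles in rad, forces in N, time in s.
With the tool pointing down it reaches from about 350 to 975 mm from the base axis. Payload 7.1 kg.
Tool frame: the origin (TCP) lies between the finger pads; the fingertips stand 14 mm ahead of it and the grasp point (between the pads) lies 5 mm behind it; z points along the fingers, y is the direction in which the jaws open and shut (so a half turn about z gives the same grasp; the last joint's range is limited). The gripper opens to 88 mm and grips with 3 to 60 N. Pads are 20 mm wide; open, the fingers measure 115 mm over their backs; the gripper's body (75 mm by 178 mm) begins 61 mm behind the grasp point.
Start: joints at [1.298, 0.423, 1.63, -0, 1.089, -0.019], TCP at [156.896, 604.97, 236.675] pointing down, gripper open.
Joint ranges: [-3, 3], [-0.9, 2.11], [0.09, 2.58], [-1.31, 4.45], [0.11, 2.69], [-2.54, 2.54]. Speed limits (rad/s): [2.39, 2.39, 3.01, 3.14, 3.14, 3.14].

INTERFACE

Orientations are given as a rotation vector (axis times angle).
In Python, from workcell import get_obs, get_image, calibration, close_job, regions_of, place_of gives the robot as it stands.
- The arm moves only by the tool move_arm, never from a script. Its argument "deltas" is a list of rows, each a list of 5 numbers: the closure in counts, from 0 (fully open) to 255 (shut), then the shift along the tool's x, y, z in m, then the turn about the tool's z in rad. In form: [[grip, x, y, z, roll], ...]. A call has 1 to 5 rows; each row is the pose to reach, as a shift and turn from the pose commanded when the call began, along the tool's axes at that moment; what a row does not reach only later rows make up. A row lasts 1/12 s, in which the tool goes at most 41.7 mm and 7.16 degrees, less where a joint would pass 70% of its speed; a pose out of reach is approached as far as the arm can. A call with a gripper value outside its range is refused whole. The fingers move at their own pace and stop on an object; the grip force is fixed at half the most. Time passes only in rows, so rows that repeat a pose let the fingers close. It gives the time, the measured TCP pose, the force and the opening at its end, in the units of the state.
- get_obs(): the state, without advancing time (a new reading comes with each control period).
- get_image(name): name is "side" or "top" or "wrist"; returns the picture (480x640x3 uint8, blue, green, red); there is no depth.
- calibration(name): a dict with "intrinsics" (3x3 intrinsics, pixels), "world_to_cam" (4x4, takes a point from world to camera coordinates); the wrist camera has in their place "hand_eye" (4x4, takes a point from camera to tool coordinates, whose origin is the TCP and whose axes are the flange's). Camera axes: x right, y down, z forward; pixel columns grow to the right and rows downward; lengths in mm; the calibration is good to about 2 mm. A picture is of the moment at which its call begins: read the wrist's pose just before it. calibration takes no time and is no camera call.
- close_job(): hands the job in, once; it reports no verdict.
Trained networks look in the newest picture that a camera, given by its name, has taken for a name from the list of things; names that differ only in an ending like _2 or _b are one class to them, and where a whole thing is asked for, a point or a joint stands for the part that bears it (a point fixed in the world has none). Each returns a list of dicts, best first, with "conf" (0 to 1); they miss things now and then, are a little off and sometimes report something else, mostly with a low value. They report only what shows in the picture. A call takes as long as a camera call.
- regions_of(camera, name): "region" (480x640 bool, what is visible of it).
- place_of(camera, name): "location" ([x, y, z] in mm, in world coordinates, good to about 4 mm: a listed point, or the origin of a listed thing).
The state is a dict: "t": time; "qpos": joint angles; "qvel": joint speeds; "joint_torque": joint torques, N m; "ee_pos": TCP position; "orientation": TCP orientation; "ft_force": force on the tool from outside, world axes, zero at the start; "moment": the same for the moment, N m; "width": finger opening in mm.
Only numpy, scipy, OpenCV 4.12 (cv2) and the standard library are available. Lean on these libraries where they do the work, as an engineer would, in place of code of your own. Each camera call takes 0.05 s, during which the arm holds its last target.

TASK

Try the sockets from the black mat on the brass hex nut of the cell that stands on the brown board, seat the one that fits (no slack) fully down on the nut, and turn the nut clockwise with it until it comes up against its stop, roughly a tenth of a turn. Finish still holding that socket by its square adapter, upright and fully seated on the tightened nut; the other sockets must be standing upright on the mat. Do not knock over or shift the other things on the bench.

Things in the scene. Friction and masses are not known exactly. Their poses are not given: they have to be found in the camera images.
- stand: brown board 170 x 170 x 15 mm with a low ring (12 mm high) in its middle; fixed. Origin: centre of its underside, z up. The cell standing on it is the one to work on.
- spare_board: grey board 130 x 250 x 15 mm towards the back, two low rings holding the two cells that are not in use; fixed. Origin: centre of its underside.
- cell_a: steel pressure cell, upright cylinder 72 mm across, 75 mm tall without its nut, fixed to whichever board it stands on (its foot is 15 mm above the table). Origin: centre of its underside, z up. Three alike cells; only one stands on the brown board, and it differs from run to run.
- nut_a_top (a point): centre of the flat top face of the brass hex nut on cell_a, z up, 95 mm above the cell's foot. The nut is 20 mm high and turns with this frame; two of its six flats face along this frame's x and -x, the others every 60 degrees. Its size is one of 22, 27 or 32 mm across flats, a different one on each cell; which is not told: see which socket fits.
- nut_a (a joint): turning angle (rad) of the nut on cell_a; grows as the nut turns clockwise seen from above. Starts between 0.5 and 0.8; hard stop (tight, home) at 1.2. Turns with about 0.12 N m of friction and stays where it is left. A fitting socket has up to 0.26 rad of play either way before it carries the nut.
- cell_b: steel pressure cell, upright cylinder 72 mm across, 75 mm tall without its nut, fixed to whichever board it stands on (its foot is 15 mm above the table). Origin: centre of its underside, z up. Three alike cells; only one stands on the brown board, and it differs from run to run.
- nut_b_top (a point): centre of the flat top face of the brass hex nut on cell_b, z up, 95 mm above the cell's foot. The nut is 20 mm high and turns with this frame; two of its six flats face along this frame's x and -x, the others every 60 degrees. Its size is one of 22, 27 or 32 mm across flats, a different one on each cell; which is not told: see which socket fits.
- nut_b (a joint): turning angle (rad) of the nut on cell_b; grows as the nut turns clockwise seen from above. Starts between 0.5 and 0.8; hard stop (tight, home) at 1.2. Turns with about 0.12 N m of friction and stays where it is left. A fitting socket has up to 0.26 rad of play either way before it carries the nut.
- cell_c: steel pressure cell, upright cylinder 72 mm across, 75 mm tall without its nut, fixed to whichever board it stands on (its foot is 15 mm above the table). Origin: centre of its underside, z up. Three alike cells; only one stands on the brown board, and it differs from run to run.
- nut_c_top (a point): centre of the flat top face of the brass hex nut on cell_c, z up, 95 mm above the cell's foot. The nut is 20 mm high and turns with this frame; two of its six flats face along this frame's x and -x, the others every 60 degrees. Its size is one of 22, 27 or 32 mm across flats, a different one on each cell; which is not told: see which socket fits.
- nut_c (a joint): turning angle (rad) of the nut on cell_c; grows as the nut turns clockwise seen from above. Starts between 0.5 and 0.8; hard stop (tight, home) at 1.2. Turns with about 0.12 N m of friction and stays where it is left. A fitting socket has up to 0.26 rad of play either way before it carries the nut.
- mat: black rubber mat 140 (its x) x 300 (its y) x 4 mm, fixed; the sockets stand on it in a row along its y, about 85 mm apart, in any order. Origin: centre of its underside, z up.
- socket_small: steel six-sided socket with a blue band, for a 22 mm nut (cavity 24.5 mm across flats), outside 32.5 mm across flats, about 160 g. Stands mouth down. Origin: centre of the mouth, z up. Crown from 18 to 26 mm; above it, from 26 to 72 mm, a dark square drive adapter 18 x 18 mm, sides along x and y, to grip by.
- socket_small_roof (a point): centre of the ceiling of socket_small's hexagonal cavity, 18 mm above its origin; two inner flats face along x and -x; the mouth flares 2 mm a side over its lowest 3 mm. Lies on the nut's top face when fully seated. Goes over a nut if the flats line up within about 9 degrees (every 60 degrees). On a nut too big for it, it stops on top, 15 to 18 mm short; over one too small it drops but is slack and slips round.
- socket_medium: steel six-sided socket with a yellow band, for a 27 mm nut (cavity 29.5 mm across flats), outside 37.5 mm across flats, about 200 g. Stands mouth down. Origin: centre of the mouth, z up. Crown from 18 to 26 mm; above it, from 26 to 72 mm, a dark square drive adapter 18 x 18 mm, sides along x and y, to grip by.
- socket_medium_roof (a point): centre of the ceiling of socket_medium's hexagonal cavity, 18 mm above its origin; two inner flats face along x and -x; the mouth flares 2 mm a side over its lowest 3 mm. Lies on the nut's top face when fully seated. Goes over a nut if the flats line up within about 9 degrees (every 60 degrees). On a nut too big for it, it stops on top, 15 to 18 mm short; over one too small it drops but is slack and slips round.
- socket_large: steel six-sided socket with a red band, for a 32 mm nut (cavity 34.5 mm across flats), outside 42.5 mm across flats, about 250 g. Stands mouth down. Origin: centre of the mouth, z up. Crown from 18 to 26 mm; above it, from 26 to 72 mm, a dark square drive adapter 18 x 18 mm, sides along x and y, to grip by.
- socket_large_roof (a point): centre of the ceiling of socket_large's hexagonal cavity, 18 mm above its origin; two inner flats face along x and -x; the mouth flares 2 mm a side over its lowest 3 mm. Lies on the nut's top face when fully seated. Goes over a nut if the flats line up within about 9 degrees (every 60 degrees). On a nut too big for it, it stops on top, 15 to 18 mm short; over one too small it drops but is slack and slips round.
- measuring_cylinder: clear measuring cylinder on a red six-sided foot, 68 mm wide, 160 mm tall; loose bystander. Origin: centre of its underside.
- beaker: clear beaker, 68 mm wide, 75 mm tall; loose bystander. Origin: centre of its underside.
- reagent_bottle: amber bottle with white cap, 60 mm wide, 120 mm tall; loose bystander. Origin: centre of its underside.
- grease_tin: flat aluminium tin, 64 mm wide, 40 mm tall; loose bystander. Origin: centre of its underside.
- filter_cup: steel cup, 76 mm wide, 45 mm tall; loose bystander. Origin: centre of its underside.
- wrench: steel wrench, 160 mm long, lying flat; loose bystander. Its x runs along its length.

How it is judged (in metres and radians):
On the way:
1. the socket that fits is fully seated on the nut of the cell on the brown board, before the nut is tightened (nut angle still below 1.05) (((horizontal distance between cell_a and stand below 0.03 m and horizontal distance between socket_medium_roof and nut_a_top below 0.004 m and z of socket_medium_roof in the frame of nut_a_top between -0.004 and 0.004 m and angle between socket_medium's own z axis and vertical below 0.09 rad and value of joint nut_a below 1.05 rad) or (horizontal distance between cell_b and stand below 0.03 m and horizontal distance between socket_large_roof and nut_b_top below 0.004 m and z of socket_large_roof in the frame of nut_b_top between -0.004 and 0.004 m and angle between socket_large's own z axis and vertical below 0.09 rad and value of joint nut_b below 1.05 rad) or (horizontal distance between cell_c and stand below 0.03 m and horizontal distance between socket_small_roof and nut_c_top below 0.004 m and z of socket_small_roof in the frame of nut_c_top between -0.004 and 0.004 m and angle between socket_small's own z axis and vertical below 0.09 rad and value of joint nut_c below 1.05 rad))), for 0.2 s.
At the end, for the whole second after the job is handed in: On the brown board's cell the matching socket is seated (ceiling within 4 mm of the nut top in height and sideways, within 5 degrees of upright), gripped over 2 N; nut angle above 1.1 rad; the other sockets upright on the mat (centres within its edges), untouched by the fingers (((horizontal distance between cell_a and stand below 0.03 m and horizontal distance between socket_medium_roof and nut_a_top below 0.004 m and z of socket_medium_roof in the frame of nut_a_top between -0.004 and 0.004 m and angle between socket_medium's own z axis and vertical below 0.09 rad and value of joint nut_a above 1.1 rad and contact force between the fingers and socket_medium above 2 N and angle between each of socket_large, socket_small's own z axis and vertical below 0.15 rad and z of socket_large in the frame of mat between -0.002 and 0.012 m and x of socket_large in the frame of mat between -0.07 and 0.07 m and y of socket_large in the frame of mat between -0.15 and 0.15 m and contact force between the fingers and socket_large below 0.2 N and z of socket_small in the frame of mat between -0.002 and 0.012 m and x of socket_small in the frame of mat between -0.07 and 0.07 m and y of socket_small in the frame of mat between -0.15 and 0.15 m and contact force between the fingers and socket_small below 0.2 N) or (horizontal distance between cell_b and stand below 0.03 m and horizontal distance between socket_large_roof and nut_b_top below 0.004 m and z of socket_large_roof in the frame of nut_b_top between -0.004 and 0.004 m and angle between socket_large's own z axis and vertical below 0.09 rad and value of joint nut_b above 1.1 rad and contact force between the fingers and socket_large above 2 N and angle between each of socket_medium, socket_small's own z axis and vertical below 0.15 rad and z of socket_medium in the frame of mat between -0.002 and 0.012 m and x of socket_medium in the frame of mat between -0.07 and 0.07 m and y of socket_medium in the frame of mat between -0.15 and 0.15 m and contact force between the fingers and socket_medium below 0.2 N and z of socket_small in the frame of mat between -0.002 and 0.012 m and x of socket_small in the frame of mat between -0.07 and 0.07 m and y of socket_small in the frame of mat between -0.15 and 0.15 m and contact force between the fingers and socket_small below 0.2 N) or (horizontal distance between cell_c and stand below 0.03 m and horizontal distance between socket_small_roof and nut_c_top below 0.004 m and z of socket_small_roof in the frame of nut_c_top between -0.004 and 0.004 m and angle between socket_small's own z axis and vertical below 0.09 rad and value of joint nut_c above 1.1 rad and contact force between the fingers and socket_small above 2 N and angle between each of socket_medium, socket_large's own z axis and vertical below 0.15 rad and z of socket_medium in the frame of mat between -0.002 and 0.012 m and x of socket_medium in the frame of mat between -0.07 and 0.07 m and y of socket_medium in the frame of mat between -0.15 and 0.15 m and contact force between the fingers and socket_medium below 0.2 N and z of socket_large in the frame of mat between -0.002 and 0.012 m and x of socket_large in the frame of mat between -0.07 and 0.07 m and y of socket_large in the frame of mat between -0.15 and 0.15 m and contact force between the fingers and socket_large below 0.2 N))); the arm keeps its last pose, push and grip.
It fails at once if a loose bystander (measuring cylinder, beaker, bottle, tin, cup, wrench) is pushed more than 4 cm (distance of any of measuring_cylinder, beaker, reagent_bottle, grease_tin, filter_cup, wrench from where it was at the start of the episode above 0.04 m).
It fails at once if a standing bystander is toppled (angle between any of measuring_cylinder, beaker, reagent_bottle, grease_tin, filter_cup's own z axis and vertical above 0.5 rad).
It also fails if it takes over 72 s, if anything falls off the work surface, if the arm or the gripper's body presses on something with over 40 N, if the wrist force passes 120 N, or if a joint passes its speed limit or range.

## Working session

There is one attempt and no reset: what is moved stays moved. The work goes in short steps, Python scripts to look and compute and a tool call to move; the robot and the scene stay as the last step left them, time stands still between calls to the robot, and variables do not carry over. Pictures are saved under pics/ and viewed, and the job is handed in when it is done.

Besides the shell and the picture viewer there is one more tool, called after "Request:" in YAML: its name, and indented under it one key for each argument. move_arm: Moves the arm, as the interface text tells. Its arguments: {"type":"object","properties":{"deltas":{"type":"array","items":{"type":"array","items":{"type":"number"}}}},"required":["deltas"]}

```bash
mkdir -p pics; ls; python3 - <<'E'
from workcell import *
import cv2
o=get_obs(); print({k:o[k] for k in('t','ee_pos','orientation','width','ft_force')})
for n in('top','side','wrist'):
    cv2.imwrite(f'pics/{n}0.png',get_image(n)); print(n,calibration(n))
E
```

```text
pics
{'t': 0.0, 'ee_pos': array([156.76593208, 604.49005788, 235.92797835]), 'orientation': array([-3.97575241e-01, -3.11612017e+00,  2.28047488e-03]), 'width': 87.74702659891541, 'ft_force': array([-0.1018125 ,  0.52891046, -0.14037375])}
top {'intrinsics': array([[569.73222313,   0.        , 325.06581346],
       [  0.        , 569.73222313, 249.09787828],
       [  0.        ,   0.        ,   1.        ]]), 'world_to_cam': array([[-1.66077551e-02, -9.99858149e-01,  2.80430663e-03,
         1.88382073e+01],
       [-9.92541576e-01,  1.61473266e-02, -1.20832465e-01,
         5.86094361e+02],
       [ 1.20770043e-01, -4.79014690e-03, -9.92668954e-01,
         1.49883219e+03],
       [ 0.00000000e+00,  0.00000000e+00,  0.00000000e+00,
         1.00000000e+00]])}
side {'intrinsics': array([[596.59421085,   0.        , 318.53643666],
       [  0.        , 596.59421085, 241.67425253],
       [  0.        ,   0.        ,   1.        ]]), 'world_to_cam': array([[ 7.35867753e-01, -6.77097382e-01, -6.14705687e-03,
        -3.92298206e+02],
       [-5.23729319e-01, -5.63386662e-01, -6.38985970e-01,
         3.85086217e+02],
       [ 4.29192558e-01,  4.73428564e-01, -7.69193827e-01,
         1.27100994e+03],
       [ 0.00000000e+00,  0.00000000e+00,  0.00000000e+00,
         1.00000000e+00]])}
wrist {'intrinsics': array([[342.05404727,   0.        , 316.87887842],
       [  0.        , 342.05404727, 243.17943136],
       [  0.        ,   0.        ,   1.        ]]), 'hand_eye': array([[-1.11163437e-03, -9.57000332e-01, -2.90084691e-01,
         7.87044163e+01],
       [ 9.99998727e-01, -1.39586455e-03,  7.72911798e-04,
        -7.41679185e-01],
       [-1.14459578e-03, -2.90083462e-01,  9.57000666e-01,
        -1.47281938e+02],
       [ 0.00000000e+00,  0.00000000e+00,  0.00000000e+00,
         1.00000000e+00]])}
```

View pics/top0.png

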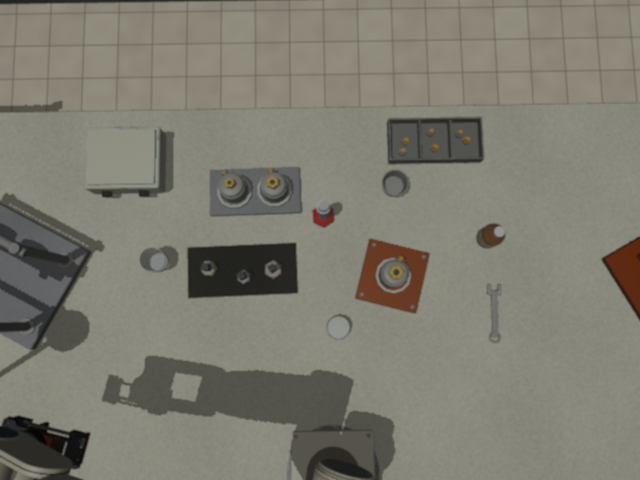

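View pics/side0.png

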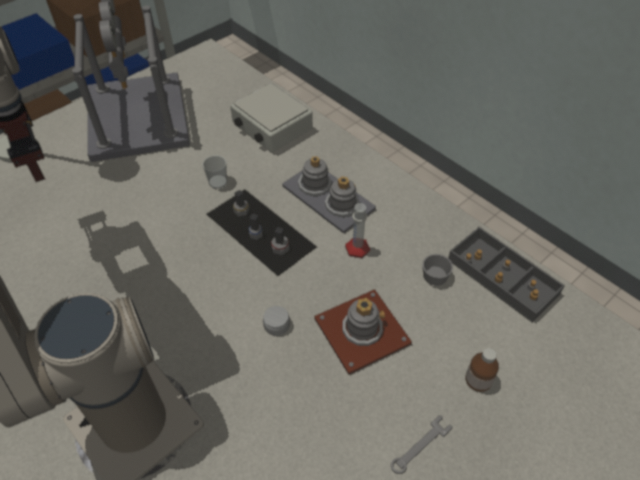

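View pics/wrist0.png

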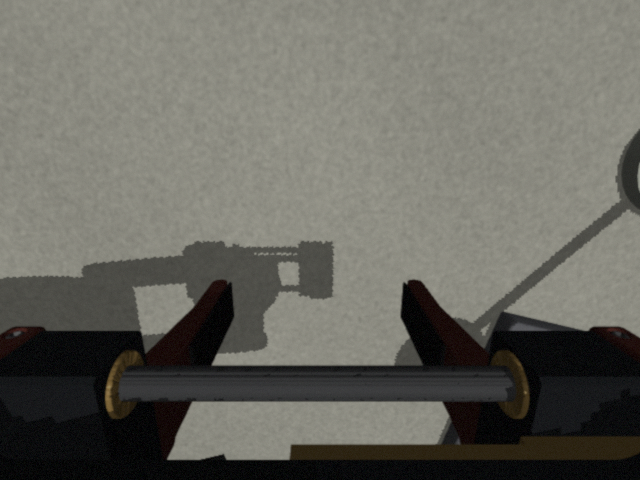

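```bash
python3 - <<'E'
from workcell import *
import numpy as np
for n in['stand','spare_board','mat','socket_small','socket_medium','socket_large','cell_a','nut_a_top','measuring_cylinder','beaker','reagent_bottle','grease_tin','filter_cup','wrench']:
  for c in ('top','side'):
    print(n,c,[(np.round(d['location']).tolist(),round(d['conf'],2)) for d in place_of(c,n)][:5])
print(get_obs()['t'])
E
```

```text
stand top [([517.0, -174.0, 1.0], 0.88)]
stand side [([520.0, -171.0, 2.0], 0.94)]
spare_board top [([753.0, 202.0, 1.0], 0.79), ([614.0, -437.0, -0.0], 0.21)]
spare_board side [([755.0, 202.0, -5.0], 0.62)]
mat top [([536.0, 236.0, -1.0], 0.79)]
mat side [([538.0, 237.0, -1.0], 0.69)]
socket_small top [([516.0, 230.0, 4.0], 0.54)]
socket_small side [([519.0, 231.0, 4.0], 0.78)]
socket_medium top [([545.0, 326.0, 9.0], 0.69)]
socket_medium side [([550.0, 329.0, 6.0], 0.71)]
socket_large top [([538.0, 153.0, -0.0], 0.74)]
socket_large side [([536.0, 153.0, -0.0], 0.67), ([380.0, -25.0, -0.0], 0.25)]
cell_a top [([518.0, -168.0, 18.0], 0.79), ([759.0, 257.0, 12.0], 0.74), ([756.0, 146.0, 17.0], 0.67), ([516.0, 230.0, 5.0], 0.45)]
cell_a side [([759.0, 256.0, 16.0], 0.94), ([758.0, 141.0, 12.0], 0.79), ([517.0, -168.0, 19.0], 0.61)]
nut_a_top top [([756.0, 142.0, 109.0], 0.47)]
nut_a_top side [([759.0, 142.0, 111.0], 0.68)]
measuring_cylinder top [([684.0, 13.0, -6.0], 0.81), ([539.0, 150.0, 22.0], 0.57)]
measuring_cylinder side [([685.0, 16.0, 0.0], 0.97)]
beaker top [([562.0, 465.0, -0.0], 0.89)]
beaker side [([562.0, 472.0, 3.0], 0.96)]
reagent_bottle top [([611.0, -436.0, -2.0], 0.56)]
reagent_bottle side [([618.0, -437.0, 2.0], 0.87), ([538.0, 153.0, 1.0], 0.21)]
grease_tin top [([383.0, -23.0, -1.0], 0.71), ([617.0, -432.0, -1.0], 0.22)]
grease_tin side [([382.0, -24.0, 2.0], 0.57)]
filter_cup top [([763.0, -191.0, 1.0], 0.79)]
filter_cup side [([763.0, -179.0, 1.0], 0.78), ([759.0, 201.0, -4.0], 0.23)]
wrench top [([411.0, -449.0, -0.0], 0.96)]
wrench side [([409.0, -446.0, 2.0], 0.9)]
1.55
```

The top and side views agree: the brown stand with its cell is at about (518,-170). The mat is at (537,236) with small at (517,230), medium at (547,328) and large at (537,153). The path from the mat to the stand is clear. I'll look at the nut close up with the wrist camera first.

```bash
cat > h.py <<'E'
from workcell import *
import numpy as np, cv2
from scipy.spatial.transform import Rotation as R
def pose():
    o=get_obs(); return np.array(o['ee_pos']),R.from_rotvec(o['orientation']),o
def yaw(Rm): x=Rm.as_matrix()[:,0]; return np.arctan2(x[1],x[0])
def goto(p,y=None):
    P,Rm,o=pose(); d=Rm.inv().apply(np.array(p)-P)
    dr=None
    if y is not None: dr=(-(y-yaw(Rm))+np.pi)%(2*np.pi)-np.pi
    print('d m',np.round(d/1000,4),'roll',dr,'|',np.round(P,1),'yaw',round(yaw(Rm),3),'q',np.round(o['qpos'],2),'w',round(o['width'],1),'t',round(o['t'],2))
def cam(name):
    c=calibration(name)
    K=c['intrinsics']
    if name=='wrist':
        P,Rm,_=pose(); T=np.eye(4);T[:3,:3]=Rm.as_matrix();T[:3,3]=P
        W=np.linalg.inv(T@c['hand_eye'])
    else: W=c['world_to_cam']
    return K,W
def px2w(uv,z,K,W):
    uv=np.atleast_2d(uv).astype(float); ray=np.linalg.inv(K)@np.c_[uv,np.ones(len(uv))].T
    Ri=W[:3,:3].T; o=-Ri@W[:3,3]; d=(Ri@ray).T
    return o+d*((z-o[2])/d[:,2])[:,None]
def w2px(p,K,W):
    p=np.atleast_2d(p); c=p@W[:3,:3].T+W[:3,3]; q=c@K.T; return q[:,:2]/q[:,2:]
def shot(name,f,crop=None,s=1):
    kw=cam(name); im=get_image(name); np.save('pics/'+f+'.npy',im); np.savez('pics/'+f+'_kw',K=kw[0],W=kw[1])
    v=im if crop is None else im[crop[1]:crop[3],crop[0]:crop[2]]
    cv2.imwrite(f'pics/{f}.png',cv2.resize(v,None,fx=s,fy=s,interpolation=cv2.INTER_CUBIC)); return im,kw
E
python3 - <<'E'
from h import *
goto([576,-185,190])
E
```

```text
d m [-0.604  -0.6594  0.0467] roll None | [156.9 605.  236.7] yaw 2.888 q [ 1.3   0.42  1.63 -0.    1.09 -0.02] w 87.8 t 1.55
```

Request:
move_arm:
  deltas:
    - [0,-0.024,-0.026,0,0]
    - [0,-0.048,-0.053,0,0]
    - [0,-0.073,-0.079,0,0]
    - [0,-0.097,-0.105,0,0]
    - [0,-0.121,-0.132,0,0]

```text
t: 1.97
ee_pos: [241.4, 445.5, 236.7]
orientation: [0.397, 3.116, 0.0]
ft_force: [0.4, 0.3, 0.5]
width: 87.9
```

Request:
move_arm:
  deltas:
    - [0,-0.024,-0.026,0,0]
    - [0,-0.048,-0.053,0,0]
    - [0,-0.073,-0.079,0,0]
    - [0,-0.097,-0.105,0,0]
    - [0,-0.121,-0.132,0,0]

```text
t: 2.38
ee_pos: [325.5, 287.3, 237.0]
orientation: [0.397, 3.116, 0.001]
ft_force: [0.5, 0.0, -0.3]
width: 87.9
```

Request:
move_arm:
  deltas:
    - [0,-0.024,-0.026,0,0]
    - [0,-0.048,-0.053,0,0]
    - [0,-0.073,-0.079,0,0]
    - [0,-0.097,-0.105,0,0]
    - [0,-0.121,-0.132,0,0]

```text
t: 2.8
ee_pos: [409.6, 128.9, 237.0]
orientation: [0.397, 3.115, 0.001]
ft_force: [0.6, 0.6, 0.7]
width: 87.8
```

Request:
move_arm:
  deltas:
    - [0,-0.024,-0.026,0,0]
    - [0,-0.048,-0.053,0,0]
    - [0,-0.073,-0.079,0,0]
    - [0,-0.097,-0.105,0,0]
    - [0,-0.121,-0.132,0,0]

```text
t: 3.22
ee_pos: [493.5, -29.4, 236.9]
orientation: [0.398, 3.116, 0.0]
ft_force: [-0.5, 0.3, -0.4]
width: 87.6
```

Request:
move_arm:
  deltas:
    - [0,-0.024,-0.026,0.01,0]
    - [0,-0.048,-0.053,0.02,0]
    - [0,-0.073,-0.079,0.03,0]
    - [0,-0.097,-0.105,0.04,0]
    - [0,-0.121,-0.132,0.047,0]

```text
t: 3.63
ee_pos: [577.1, -187.4, 188.7]
orientation: [-0.398, -3.116, -0.0]
ft_force: [0.3, 0.8, -0.1]
width: 87.8
```

```bash
python3 - <<'E'
from h import *
goto([576,-185,190])
shot('wrist','w1')
goto([576,-185,190])
K,W=cam('wrist')
print(place_of('wrist','nut_a_top'), place_of('wrist','cell_a'))
E
```

```text
d m [ 0.0017  0.0021 -0.0013] roll None | [ 577.1 -187.4  188.7] yaw 2.888 q [-0.33  0.45  1.71  0.    0.98 -1.65] w 87.8 t 3.63
d m [ 0.0056  0.0063 -0.002 ] roll None | [ 579.9 -192.5  188.1] yaw 2.886 q [-0.34  0.46  1.7  -0.    0.98 -1.65] w 87.7 t 3.68
[] [{'location': [518.5, -167.1, 15.0], 'conf': 0.96}]
```

View pics/w1.png

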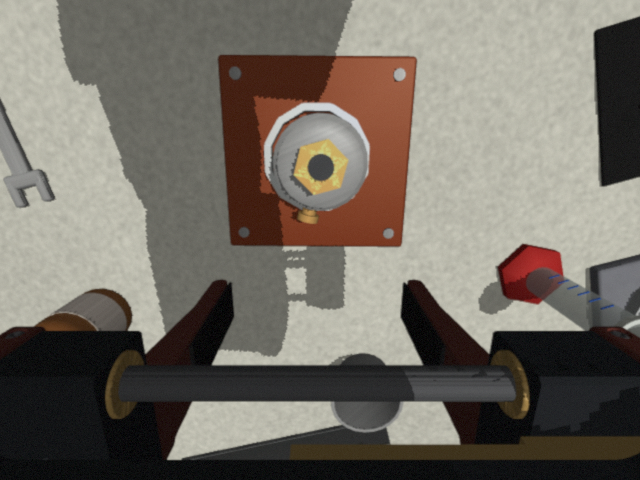

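The picture shows the brass nut centred near (321,165) with a hex outline about 55 px wide, on the cell on the brown board. The arm was still settling, so I'll retake the picture and measure.

```bash
cat > nut.py <<'E'
from h import *
import sys
goto([576,-185,190])
im,(K,W)=shot('wrist',sys.argv[1],(240,90,400,250),4)
goto([576,-185,190])
hsv=cv2.cvtColor(im,cv2.COLOR_BGR2HSV)
c=w2px([518,-168,110],K,W)[0]; print('exp px',c)
m=((hsv[...,0]>15)&(hsv[...,0]<35)&(hsv[...,1]>90)&(hsv[...,2]>110)).astype(np.uint8)
yy,xx=np.mgrid[:480,:640]; m[np.hypot(xx-c[0],yy-c[1])>60]=0
n,l,s,ce=cv2.connectedComponentsWithStats(m); k=1+np.argmax(s[1:,4]); print(s[k],ce[k])
ct=max(cv2.findContours((l==k).astype(np.uint8),cv2.RETR_EXTERNAL,cv2.CHAIN_APPROX_NONE)[0],key=cv2.contourArea)[:,0]
w=px2w(ct,110,K,W)[:,:2]
h=cv2.convexHull(w.astype(np.float32))[:,0]
# min-width scan -> across flats, per angle
a=np.deg2rad(np.arange(0,180,1)); D=np.c_[np.cos(a),np.sin(a)]; pr=h@D.T
wd=pr.max(0)-pr.min(0)
for i in np.argsort(wd)[:1]: pass
s3=np.array([wd[i]+wd[i+60]+wd[i+120] for i in range(60)])/3
i=s3.argmin(); print('flat normal deg',i,'widths',wd[i],wd[i+60],wd[i+120],'max corner',s3.max())
mid=(pr.max(0)+pr.min(0))/2; idx=[i,i+60,i+120]
cc=np.linalg.lstsq(D[idx],mid[idx],rcond=None)[0]; print('centre',cc)
E
python3 nut.py w2
```

```text
d m [ 0.0017  0.0023 -0.0013] roll None | [ 577.1 -187.7  188.7] yaw 2.885 q [-0.33  0.45  1.71 -0.    0.98 -1.65] w 87.9 t 3.78
d m [ 0.0008  0.0011 -0.0009] roll None | [ 576.5 -186.3  189.1] yaw 2.886 q [-0.33  0.45  1.71  0.    0.98 -1.65] w 88.2 t 3.83
exp px [323.86044822 166.32448425]
[ 294  140   54   55 1555] [320.07909968 166.64051447]
flat normal deg 0 widths 31.72381591796875 31.95018646655221 31.577361470385995 max corner 35.746209242692125
centre [ 517.88629394 -170.28668577]
```

View pics/w2.png

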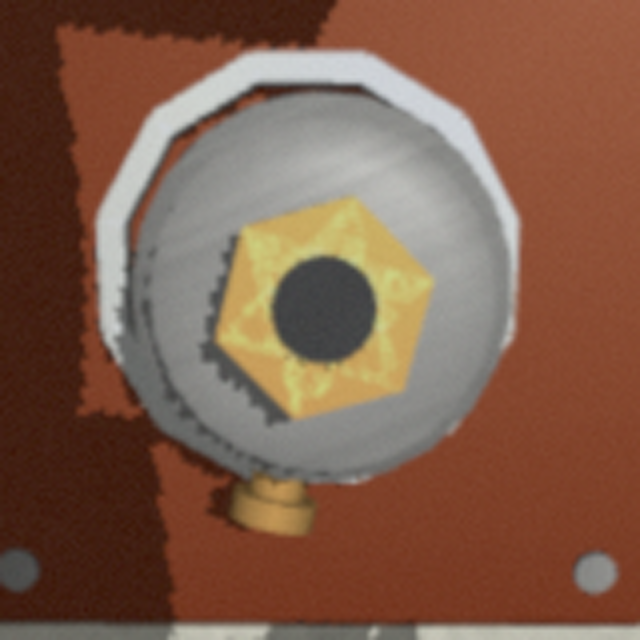

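The nut measures 31.7 mm across its flats, so it is the 32 mm nut and the red, large socket should fit. Its flat normals point at 0° world (mod 60) and its centre is about (518,-169.5). Next I'll look at the large socket.

```bash
python3 - <<'E'
from h import *
goto([595,138,190])
E
```

```text
d m [ 0.064   0.3184 -0.0008] roll None | [ 576.5 -186.3  189.1] yaw 2.886 q [-0.33  0.45  1.71  0.    0.98 -1.65] w 88.2 t 3.83
```

Request:
move_arm:
  deltas:
    - [0,0.008,0.035,-0.015,0]
    - [0,0.016,0.07,-0.025,0]
    - [0,0.024,0.105,-0.025,0]
    - [0,0.03,0.14,-0.025,0]
    - [0,0.035,0.175,-0.025,0]

```text
t: 4.25
ee_pos: [585.6, -4.7, 215.7]
orientation: [0.396, 3.116, 0.001]
ft_force: [0.3, -0.9, 0.1]
width: 87.7
```

Request:
move_arm:
  deltas:
    - [0,0.008,0.035,0,0]
    - [0,0.016,0.07,0.01,0]
    - [0,0.024,0.105,0.02,0]
    - [0,0.029,0.135,0.025,0]
    - [0,0.029,0.144,0.025,0]

```text
t: 4.67
ee_pos: [592.8, 144.0, 189.2]
orientation: [-0.39, -3.116, -0.001]
ft_force: [-0.3, 0.2, -0.5]
width: 87.9
```

Request:
move_arm:
  deltas:
    - [0,0,0,0,0]
    - [0,0,0,0,0]

```text
t: 4.83
ee_pos: [594.4, 139.5, 190.2]
orientation: [0.394, 3.116, -0.0]
ft_force: [0.4, -0.1, -0.8]
width: 87.4
```

```bash
python3 - <<'E'
from h import *
goto([595,138,190])
im,(K,W)=shot('wrist','w3')
goto([595,138,190])
print(w2px([537,153,76],K,W))
for n in('socket_large','socket_small'): print([(np.round(d['location'],1),round(d['conf'],2)) for d in place_of('wrist',n)])
E
```

```text
d m [-0.001  -0.0013  0.0002] roll None | [594.4 139.5 190.2] yaw 2.89 q [ 0.21  0.46  1.7  -0.    0.99 -1.11] w 87.4 t 4.83
d m [-0.0006 -0.0005  0.0003] roll None | [594.6 138.6 190.3] yaw 2.888 q [ 0.21  0.46  1.7  -0.    0.99 -1.11] w 87.9 t 4.88
[[315.86251817 167.11141929]]
[(array([537.1, 155.2,   8.6]), 0.79)]
[(array([519.6, 229.8,   1.7]), 0.83), (array([757.6, 256.9,  15.4]), 0.61)]
```

View pics/w3.png

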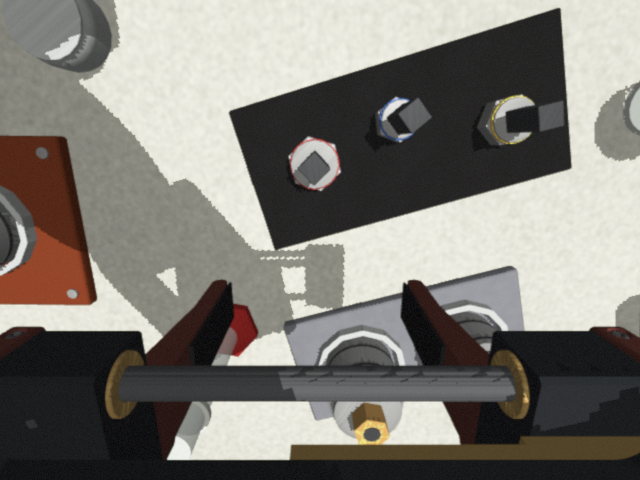

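The red-banded socket is at (313,167) with its square adapter rotated about 35–40°. Blue is at (400,118) and yellow at (520,118). I'll enlarge the red one to get the adapter's angle.

```bash
python3 - <<'E'
import numpy as np,cv2
im=np.load('pics/w3.npy')[125:205,270:350]
cv2.imwrite('pics/w3c.png',cv2.resize(im,(640,640),interpolation=cv2.INTER_CUBIC))
E
```

```text
(no output)
```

View pics/w3c.png

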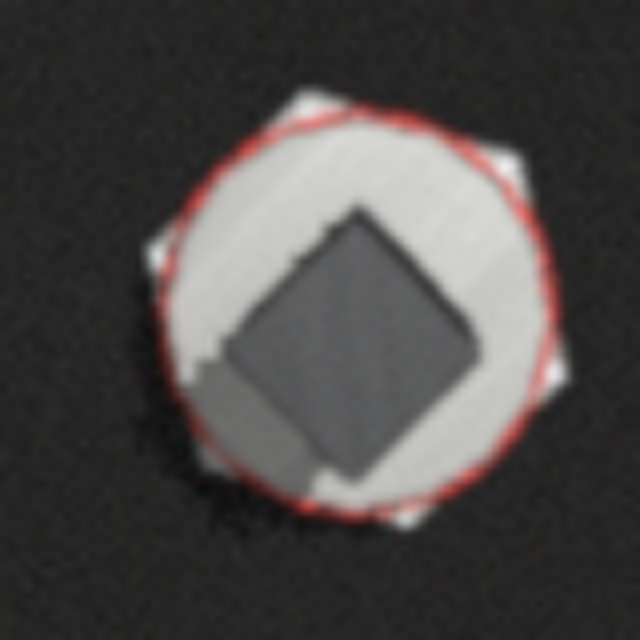

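```bash
python3 - <<'E'
from h import *
d=np.load('pics/w3_kw.npz');K,W=d['K'],d['W']
c=np.array([[222,348],[355,212],[478,346],[352,482]])/8+[270-.44,125-.44]
w=px2w(c,76,K,W)[:,:2]; print(w.round(1),w.mean(0))
e=np.roll(w,-1,0)-w; print(np.hypot(*e.T).round(1),(np.degrees(np.arctan2(e[:,1],e[:,0]))%90).round(1))
# outer hex corners of crown/body (crop px) at z 4..30
h=np.array([[308,92],[520,155],[568,380],[408,525],[205,460],[150,250]])/8+[269.6,124.6]
w=px2w(h,26,K,W)[:,:2]; print(w.mean(0)); v=w-w.mean(0); print(np.hypot(*v.T).round(1),(np.degrees(np.arctan2(v[:,1],v[:,0]))%60).round(1))
goto([537,153,61])
E
```

```text
[[534.2 139.4]
 [525.4 154.5]
 [540.  162.6]
 [549.3 148. ]] [537.23100128 151.1331061 ]
[17.5 16.7 17.3 17.4] [30.1 29.  32.4 29.7]
[537.50336077 151.59358662]
[24.1 24.3 24.4 24.1 23.9 24.1] [58.9 59.4 58.  58.5 58.3 59.2]
d m [5.990e-02 1.000e-04 1.292e-01] roll None | [594.8 137.8 190.2] yaw 2.887 q [ 0.21  0.46  1.7  -0.    0.99 -1.11] w 88.0 t 4.98
```

```bash
python3 - <<'E'
from h import *
goto([537.3,151.4,50],np.deg2rad(119.3))
E
```

```text
d m [ 0.0592 -0.0013  0.1402] roll 0.8043763821345045 | [594.8 137.8 190.2] yaw 2.887 q [ 0.21  0.46  1.7  -0.    0.99 -1.11] w 88.0 t 4.98
```

Request:
move_arm:
  deltas:
    - [0,0.015,0,0.01,0.12]
    - [0,0.03,0,0.02,0.24]
    - [0,0.045,-0.001,0.035,0.36]
    - [0,0.059,-0.001,0.05,0.48]
    - [0,0.059,-0.001,0.06,0.6]

```text
t: 5.4
ee_pos: [534.6, 151.5, 128.6]
orientation: [-1.31, -2.852, 0.003]
ft_force: [-0.4, 0.5, -0.1]
width: 88.0
```

Request:
move_arm:
  deltas:
    - [0,0,0,0.01,0.11]
    - [0,0,0,0.02,0.204]
    - [0,0,0,0.02,0.204]
    - [0,0,0,0.02,0.204]

```text
t: 5.73
ee_pos: [537.5, 151.8, 109.7]
orientation: [-1.583, -2.713, 0.001]
ft_force: [-0.6, 0.4, 0.0]
width: 88.3
```

```bash
python3 - <<'E'
from h import *
goto([537.3,151.4,50],np.deg2rad(119.3))
im,(K,W)=shot('wrist','w4')
goto([537.3,151.4,50],np.deg2rad(119.3))
print(w2px([[537.3,151.4,76],[537.3,151.4,110]],K,W))
E
```

```text
d m [-0.0002 -0.0003  0.0597] roll 0.002904011548111818 | [537.5 151.8 109.7] yaw 2.085 q [ 0.25  0.51  1.86 -0.    0.78 -0.26] w 88.3 t 5.73
d m [-0.0003 -0.0008  0.0601] roll 0.003369801686912144 | [537.9 152.1 110.1] yaw 2.086 q [ 0.25  0.51  1.86 -0.    0.78 -0.26] w 87.8 t 5.78
[[315.88866411 283.3443764 ]
 [315.73021917 311.90283201]]
```

View pics/w4.png

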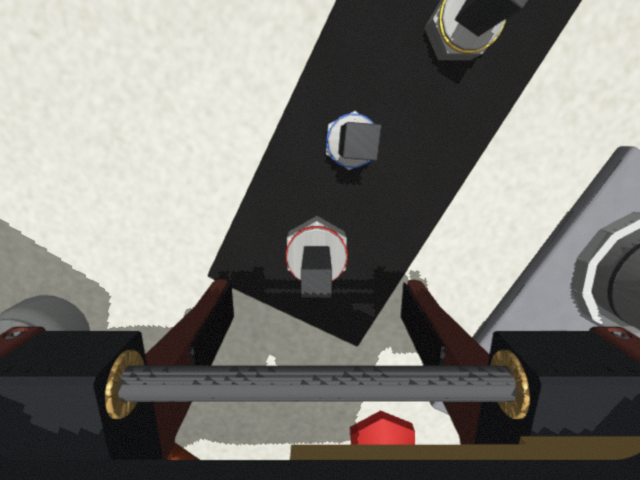

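The adapter top is at (316,283), exactly where I predicted and square to the jaws. I'll descend and close.

Request:
move_arm:
  deltas:
    - [0,0,0,0.018,0]
    - [0,0,0,0.036,0]
    - [0,0,0,0.052,0]
    - [0,0,0,0.06,0]
    - [0,0,0,0.06,0]

```text
t: 6.2
ee_pos: [537.0, 152.4, 48.8]
orientation: [-1.583, -2.712, 0.002]
ft_force: [-0.4, 0.1, 0.5]
width: 87.8
```

Request:
move_arm:
  deltas:
    - [255,0,0,0,0]
    - [255,0,0,0,0]
    - [255,0,0,0,0]
    - [255,0,0,0,0]
    - [255,0,0,0,0]

```text
t: 6.62
ee_pos: [538.0, 153.0, 50.3]
orientation: [1.584, 2.712, 0.001]
ft_force: [-0.5, -0.1, 0.0]
width: 58.0
```

Request:
move_arm:
  deltas:
    - [255,0,0,0,0]
    - [255,0,0,0,0]
    - [255,0,0,0,0]
    - [255,0,0,0,0]

```text
t: 6.95
ee_pos: [537.6, 152.9, 49.7]
orientation: [1.585, 2.712, 0.0]
ft_force: [0.7, -0.4, 0.1]
width: 31.4
```

Request:
move_arm:
  deltas:
    - [255,0,0,0,0]
    - [255,0,0,0,0]
    - [255,0,0,0,0]
    - [255,0,0,0,0]
    - [255,0,0,0,0]

```text
t: 7.37
ee_pos: [537.2, 152.8, 49.5]
orientation: [-1.585, -2.712, 0.001]
ft_force: [-0.8, -0.4, -1.6]
width: 17.8
```

Request:
move_arm:
  deltas:
    - [255,0,0,-0.02,0]
    - [255,0,0,-0.05,0]
    - [255,0,0,-0.08,0]
    - [255,0,0,-0.11,0]
    - [255,0,0,-0.14,0]

```text
t: 7.78
ee_pos: [537.2, 152.8, 190.7]
orientation: [-1.585, -2.712, 0.001]
ft_force: [0.0, -0.1, -3.0]
width: 18.2
```

```bash
python3 - <<'E'
from h import *
goto([537.3,151.4,50],np.deg2rad(119.3))
im,(K,W)=shot('wrist','w5')
goto([518,-169.5,210],np.deg2rad(90))
print(get_obs()['ft_force'])
E
```

```text
d m [-0.0013 -0.0005  0.1407] roll 0.0016490771706467733 | [537.2 152.8 190.7] yaw 2.084 q [ 0.26  0.39  1.81  0.    0.94 -0.26] w 18.2 t 7.78
d m [-0.2706 -0.1781 -0.0142] roll 0.5130227723406171 | [540.4 153.7 196.6] yaw 2.084 q [ 0.26  0.38  1.81  0.    0.95 -0.26] w 17.8 t 7.83
[1.88982963 0.94971305 2.4352757 ]
```

View pics/w5.png

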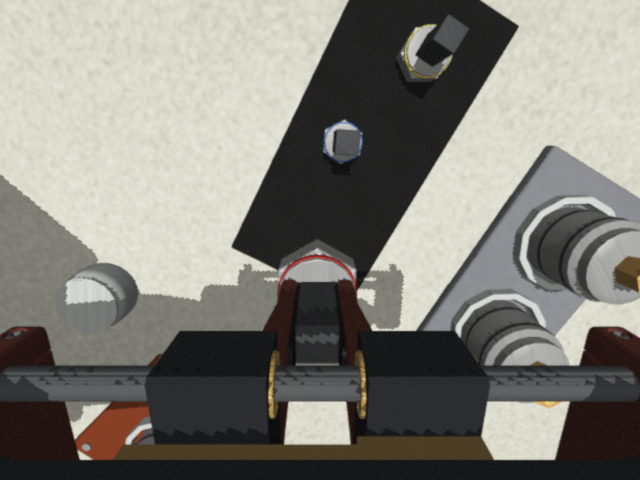

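The socket is held: the opening is 18 mm, the force reads its weight, and the red crown shows at (318,270) between the fingers. Next I'll carry it past the nut and measure the nut again from rest.

```bash
python3 - <<'E'
from h import *
goto([518,-240,205],np.deg2rad(90))
E
```

```text
d m [-0.332  -0.2127 -0.0094] roll 0.5130227723406171 | [540.4 153.7 196.6] yaw 2.084 q [ 0.26  0.38  1.81  0.    0.95 -0.26] w 17.8 t 7.83
```

Request:
move_arm:
  deltas:
    - [255,-0.022,-0.014,-0.005,0]
    - [255,-0.046,-0.029,-0.01,0]
    - [255,-0.071,-0.045,-0.015,0]
    - [255,-0.096,-0.062,-0.015,0]
    - [255,-0.121,-0.079,-0.015,0]

```text
t: 8.25
ee_pos: [528.0, 7.6, 204.8]
orientation: [1.584, 2.712, 0.001]
ft_force: [0.0, 0.1, -3.2]
width: 17.9
```

Request:
move_arm:
  deltas:
    - [255,-0.025,-0.016,0,0]
    - [255,-0.05,-0.032,0,0]
    - [255,-0.075,-0.048,0,0]
    - [255,-0.1,-0.064,0,0]
    - [255,-0.125,-0.08,0,0]

```text
t: 8.67
ee_pos: [519.4, -140.9, 204.3]
orientation: [-1.585, -2.712, -0.0]
ft_force: [0.7, 0.2, -3.3]
width: 17.8
```

Request:
move_arm:
  deltas:
    - [255,-0.024,-0.016,0,0.1]
    - [255,-0.048,-0.032,0,0.2]
    - [255,-0.068,-0.044,0,0.31]
    - [255,-0.08,-0.05,0,0.41]
    - [255,-0.085,-0.052,0,0.513]

```text
t: 9.08
ee_pos: [516.0, -241.3, 204.3]
orientation: [2.229, 2.213, -0.0]
ft_force: [0.1, 0.0, -1.5]
width: 17.8
```

Request:
move_arm:
  deltas:
    - [255,0,0,0,0]
    - [255,0,0,0,0]
    - [255,0,0,0,0]
    - [255,0,0,0,0]

```text
t: 9.42
ee_pos: [516.1, -238.3, 204.5]
orientation: [-2.218, -2.224, 0.0]
ft_force: [-0.8, 0.9, -3.2]
width: 18.0
```

```bash
sed -i 's/goto(\[576,-185,190\])/goto([518,-169.5,180],np.pi\/2)/; s/(240,90,400,250)/(0,0,640,480)/; s/,4)$/,1)/' nut.py; python3 nut.py w6; python3 nut.py w7
```

```text
d m [0.0688 0.0021 0.0245] roll 0.0028425566738992103 | [ 516.1 -238.3  204.5] yaw 1.574 q [-0.45  0.38  1.78  0.    0.98 -0.46] w 18.0 t 9.42
d m [0.0688 0.002  0.0246] roll 0.0024432246663423918 | [ 516.2 -238.3  204.6] yaw 1.573 q [-0.45  0.38  1.78  0.    0.98 -0.46] w 17.8 t 9.47
exp px [318.63922773 152.92376991]
[ 296  129   47   54 1396] [318.8230659  156.05802292]
flat normal deg 0 widths 31.787841796875 31.85022431508368 31.93922999827771 max corner 35.4703249833891
centre [ 518.16331762 -170.35962331]
d m [0.0688 0.002  0.0246] roll 0.0024432246663423918 | [ 516.2 -238.3  204.6] yaw 1.573 q [-0.45  0.38  1.78  0.    0.98 -0.46] w 17.8 t 9.47
d m [0.0689 0.0019 0.0247] roll 0.0021276792973941028 | [ 516.2 -238.4  204.6] yaw 1.573 q [-0.45  0.38  1.78  0.    0.98 -0.46] w 18.0 t 9.52
exp px [318.46579764 152.87020746]
[ 296  130   47   53 1386] [318.67460317 155.92207792]
flat normal deg 0 widths 31.620849609375 31.936457605959703 31.885473621136953 max corner 35.47832641029536
centre [ 518.17407186 -170.39883409]
```

View pics/w7.png

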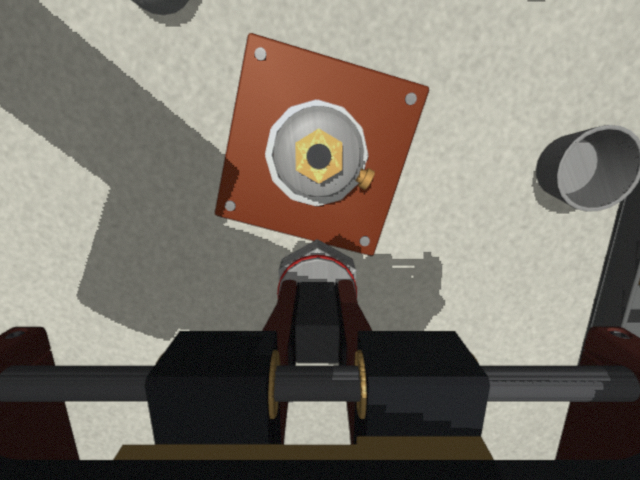

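```bash
python3 - <<'E'
from h import *
K,W=cam('wrist'); P,Rm,_=pose()
for off in(-2,-1,0,1):
  pts=[P+Rm.apply([off+24.5,0,dz]) for dz in (46,28,20)]
  print(off,w2px(np.array(pts),K,W).round(1).tolist())
im=np.load('pics/w7.npy')[225:305,270:370]
cv2.imwrite('pics/w7c.png',cv2.resize(im,(800,640),interpolation=cv2.INTER_CUBIC))
goto([518.1,-169.4,160],np.pi/2)
E
```

```text
-2 [[315.5, 239.8], [315.4, 249.1], [315.4, 253.9]]
-1 [[315.5, 238.2], [315.4, 247.4], [315.4, 252.0]]
0 [[315.5, 236.5], [315.4, 245.6], [315.4, 250.2]]
1 [[315.5, 234.9], [315.4, 243.8], [315.3, 248.3]]
d m [0.069  0.002  0.0447] roll 0.0021276792973941028 | [ 516.2 -238.4  204.6] yaw 1.573 q [-0.45  0.38  1.78  0.    0.98 -0.46] w 18.0 t 9.52
```

View pics/w7c.png

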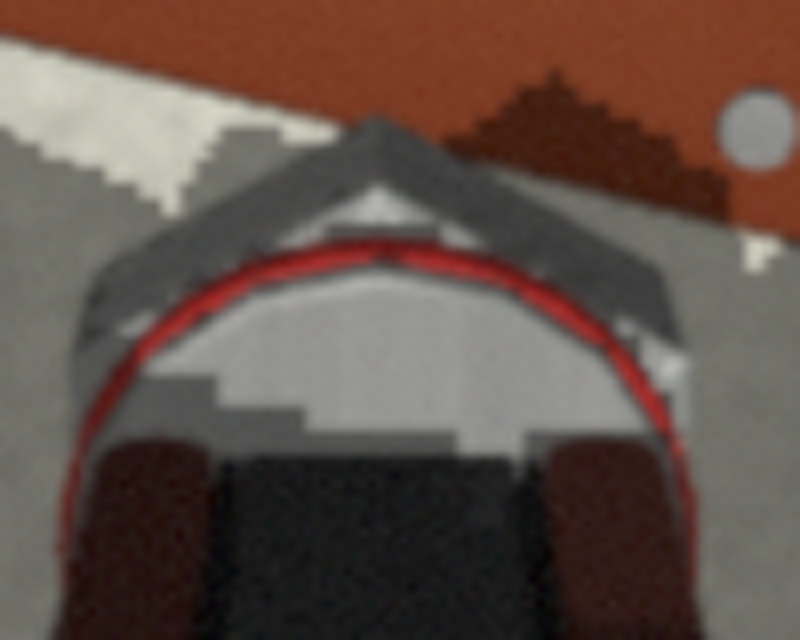

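The mouth corner is at (317,239), which puts the socket's centre 1.2 mm back and 0.8 mm sideways of the TCP. I'll correct for that in the approach.

Request:
move_arm:
  deltas:
    - [255,0.02,0.001,0.005,0]
    - [255,0.04,0.001,0.015,0]
    - [255,0.06,0.001,0.03,0]
    - [255,0.0692,0.001,0.04,0]
    - [255,0.0692,0.001,0.04,0]

```text
t: 9.93
ee_pos: [515.7, -167.5, 162.7]
orientation: [-2.215, -2.222, 0.003]
ft_force: [-0.6, -0.2, -2.5]
width: 17.8
```

Request:
move_arm:
  deltas:
    - [255,0,0,0,0]
    - [255,0,0,0,0]
    - [255,0,0,0,0]
    - [255,0,0,0,0]

```text
t: 10.27
ee_pos: [517.7, -170.8, 165.4]
orientation: [2.221, 2.22, 0.001]
ft_force: [-0.9, 0.6, -2.1]
width: 17.8
```

```bash
python3 - <<'E'
from h import *
goto([517.3,-169.2,138],np.pi/2)
shot('side','s1',(300,240,440,360),5)
shot('wrist','w8')
goto([517.3,-169.2,138],np.pi/2)
E
```

```text
d m [ 0.0016 -0.0005  0.0274] roll -0.0007791352053336809 | [ 517.7 -170.8  165.4] yaw 1.57 q [-0.34  0.4   1.86 -0.    0.88 -0.34] w 17.8 t 10.27
d m [ 0.0014 -0.0002  0.0272] roll -0.0008424324889801937 | [ 517.4 -170.5  165.2] yaw 1.57 q [-0.34  0.4   1.86 -0.    0.88 -0.34] w 17.7 t 10.37
```

View pics/s1.png

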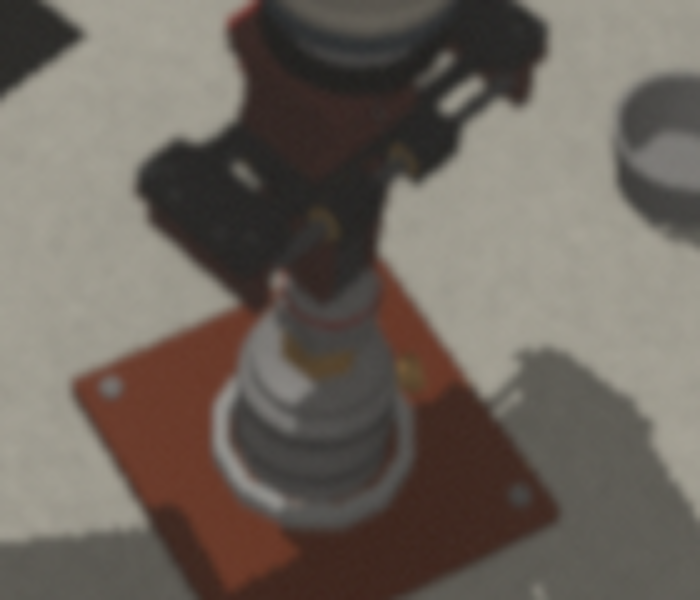

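View pics/w8.png

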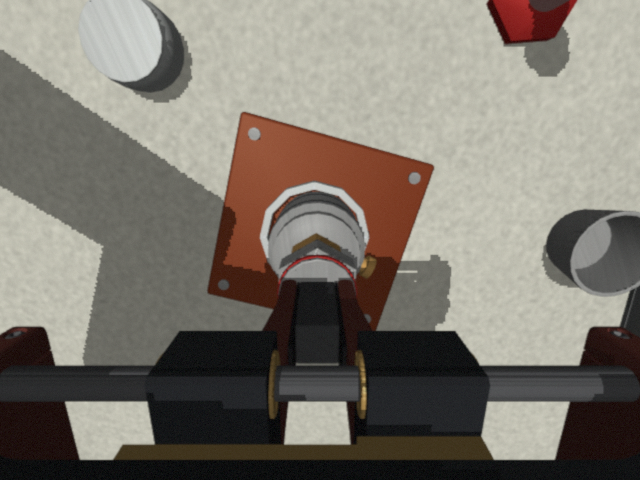

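Both views show the socket hovering over the nut. The wrist view has the nut corner and the socket corner in line at column 316. I'll let the arm settle and read the pose again.

Request:
move_arm:
  deltas:
    - [255,0,0,0,0]
    - [255,0,0,0,0]
    - [255,0,0,0,0]

```text
t: 10.62
ee_pos: [517.2, -170.0, 164.8]
orientation: [2.222, 2.221, 0.0]
ft_force: [0.1, -0.7, -2.9]
width: 17.9
```

```bash
python3 - <<'E'
from h import *
goto([517.3,-169.2,138],np.pi/2)
im,(K,W)=shot('wrist','w9',(275,215,365,295),8)
P,Rm,_=pose()
nut=np.array([518.1,-170.4,110])
print('nut corner +Y pred',w2px(nut+[0,18.5,0],K,W), w2px(nut+[0,18.5,-20],K,W))
E
```

```text
d m [0.0008 0.0001 0.0268] roll -0.00018352684869515912 | [ 517.2 -170.   164.8] yaw 1.571 q [-0.34  0.4   1.86 -0.    0.88 -0.34] w 17.9 t 10.62
nut corner +Y pred [[316.93077247 242.68248486]] [[316.88809432 234.14660636]]
```

View pics/w9.png

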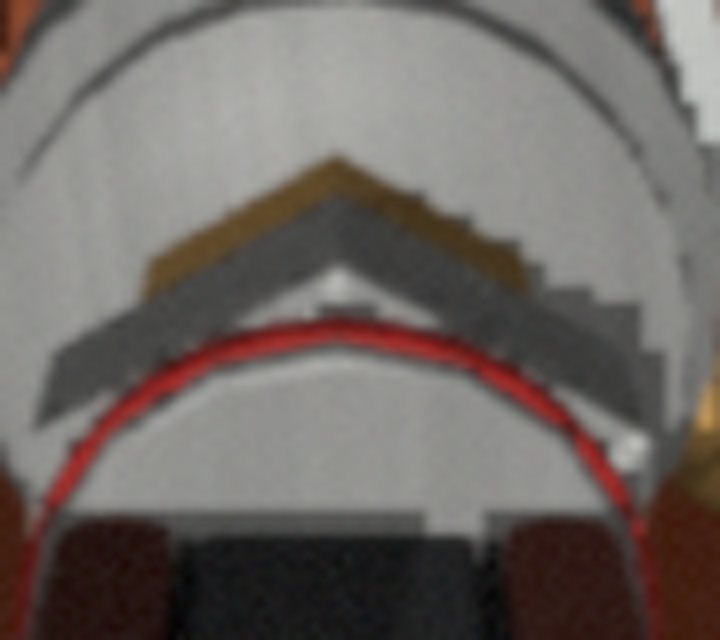

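The nut's lower corner is at (316.8,234.0) against a predicted (316.9,234.1), so alignment is good to well under 1 mm. I'll lower slowly.

Request:
move_arm:
  deltas:
    - [255,0.0005,0,0.004,0]
    - [255,0.0005,0,0.008,0]
    - [255,0.0005,0,0.011,0]
    - [255,0.0005,0,0.014,0]
    - [255,0.0005,0,0.014,0]

```text
t: 11.08
ee_pos: [516.7, -169.1, 149.8]
orientation: [-2.22, -2.221, 0.001]
ft_force: [-0.3, 1.2, -2.0]
width: 18.1
```

Request:
move_arm:
  deltas:
    - [255,0,0,0.002,0]
    - [255,0,0,0.004,0]
    - [255,0,0,0.006,0]
    - [255,0,0,0.008,0]
    - [255,0,0,0.008,0]

```text
t: 11.5
ee_pos: [517.0, -169.3, 142.3]
orientation: [-2.221, -2.221, 0.0]
ft_force: [-0.8, -0.3, -1.9]
width: 17.8
```

Request:
move_arm:
  deltas:
    - [255,0,0,0.002,0]
    - [255,0,0,0.003,0]
    - [255,0,0,0.004,0]
    - [255,0,0,0.004,0]
    - [255,0,0,0.004,0]

```text
t: 11.92
ee_pos: [517.2, -169.3, 138.6]
orientation: [-2.221, -2.221, 0.0]
ft_force: [0.0, -0.7, -2.4]
width: 17.9
```

Request:
move_arm:
  deltas:
    - [255,0,0,0.0005,0]
    - [255,0,0,0.001,0]
    - [255,0,0,0.0015,0]
    - [255,0,0,0.0015,0]

```text
t: 12.25
ee_pos: [517.3, -169.4, 137.4]
orientation: [2.221, 2.221, 0.0]
ft_force: [-1.5, 0.3, 1.6]
width: 18.3
```

Request:
move_arm:
  deltas:
    - [255,0,0,0.0005,0]
    - [255,0,0,0.001,0]
    - [255,0,0,0.001,0]
    - [255,0,0,0.001,0]

```text
t: 12.58
ee_pos: [517.3, -169.4, 137.4]
orientation: [2.221, 2.221, 0.0]
ft_force: [-3.5, 1.0, 11.0]
width: 18.1
```

```bash
python3 - <<'E'
from h import *
goto([517.3,-169.2,138],np.pi/2)
shot('wrist','w10',(240,180,400,300),5)
shot('side','s2',(300,240,440,360),5)
o=get_obs();print(o['ft_force'],o['moment'])
E
```

```text
d m [ 0.0002  0.     -0.0006] roll -4.1482930202008106e-05 | [ 517.3 -169.4  137.4] yaw 1.571 q [-0.34  0.45  1.88 -0.    0.82 -0.34] w 18.1 t 12.58
[-4.14082147  1.20931905 11.20252259] [0.15933859 0.86457274 0.06067605]
```

View pics/w10.png

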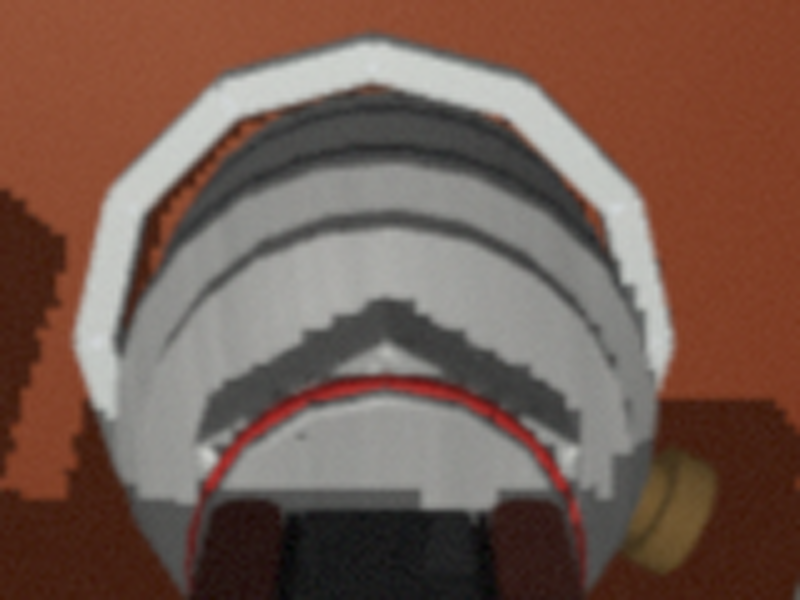

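View pics/s2.png

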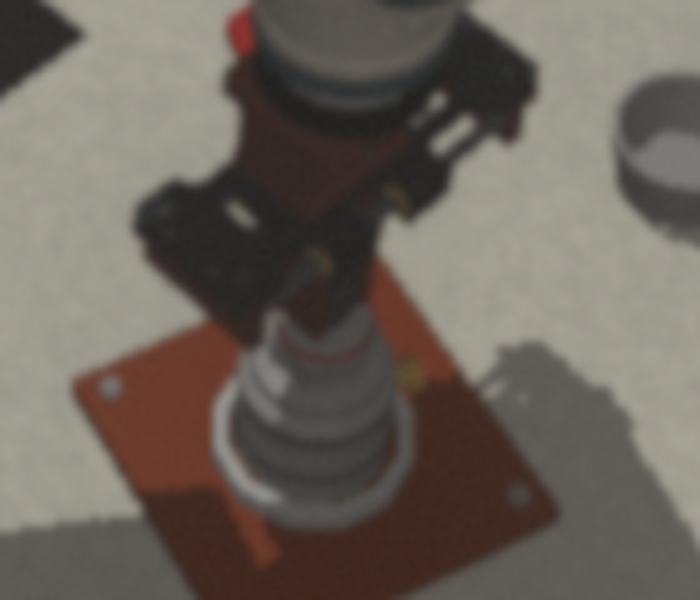

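The socket is seated: the TCP stopped at 137.4 (I expected about 138), the contact force is 11 N, and the nut is fully hidden. Now I'll turn it clockwise (+roll) in small steps, with shifts that keep the turn about the nut's axis.

Request:
move_arm:
  deltas:
    - [255,0,0.0001,0,0.06]
    - [255,0,0.0002,0,0.12]
    - [255,0,0.0002,0,0.18]
    - [255,0.0001,0.0003,0,0.24]
    - [255,0.0001,0.0004,0,0.3]

```text
t: 13.1
ee_pos: [517.6, -169.6, 137.4]
orientation: [2.53, 1.861, -0.0]
ft_force: [-4.8, -0.0, 11.5]
width: 17.7
```

```bash
python3 - <<'E'
from h import *
goto([517.3,-169.2,138],np.pi/2)
o=get_obs();print(o['ft_force'],o['moment'])
E
```

```text
d m [ 0.0002 -0.0004 -0.0006] roll -0.30236409405908393 | [ 517.6 -169.6  137.4] yaw 1.268 q [-0.34  0.45  1.88 -0.    0.82 -0.04] w 17.7 t 13.1
[-4.80950607 -0.01469414 11.48059139] [-0.12407986  0.98270043  0.08901323]
```

Request:
move_arm:
  deltas:
    - [255,0,0.0001,0,0.05]
    - [255,0,0.0001,0,0.1]
    - [255,0.0001,0.0001,0,0.15]
    - [255,0.0001,0.0002,0,0.2]
    - [255,0.0001,0.0002,0,0.2]

```text
t: 13.52
ee_pos: [517.7, -169.6, 137.4]
orientation: [2.703, 1.599, -0.001]
ft_force: [-5.7, -1.2, 11.6]
width: 17.7
```

```bash
python3 - <<'E'
from h import *
goto([517.3,-169.2,138],np.pi/2)
o=get_obs();print(o['ft_force'],o['moment'])
E
```

```text
d m [ 0.0002 -0.0005 -0.0006] roll -0.5022633339711322 | [ 517.7 -169.6  137.4] yaw 1.069 q [-0.34  0.45  1.88 -0.    0.82  0.16] w 17.7 t 13.52
[-5.71381553 -1.2499199  11.62861137] [-0.1760191   1.11549411 -0.02715485]
```

Request:
move_arm:
  deltas:
    - [255,0,0,0,0.04]
    - [255,0,0,0,0.08]
    - [255,0,0,0,0.12]
    - [255,0,0,0,0.15]
    - [255,0,0,0,0.15]

```text
t: 13.93
ee_pos: [517.6, -169.7, 137.3]
orientation: [2.815, 1.394, -0.001]
ft_force: [-5.4, -1.6, 11.6]
width: 17.8
```

```bash
python3 - <<'E'
from h import *
goto([517.3,-169.2,138],np.pi/2)
o=get_obs();print(o['ft_force'],o['moment'],o['joint_torque'])
shot('wrist','w11',(240,180,400,300),5)
E
```

```text
d m [ 0.0002 -0.0005 -0.0007] roll -0.6512100195272614 | [ 517.6 -169.7  137.3] yaw 0.92 q [-0.34  0.45  1.88 -0.    0.82  0.31] w 17.8 t 13.93
[-5.42576077 -1.59618516 11.62901254] [-0.24433833  1.14955044 -0.00217252] [  1.58604383 -44.15599108 -20.88695705   0.72172092  -1.55040342
   0.38847665]
```

View pics/w11.png

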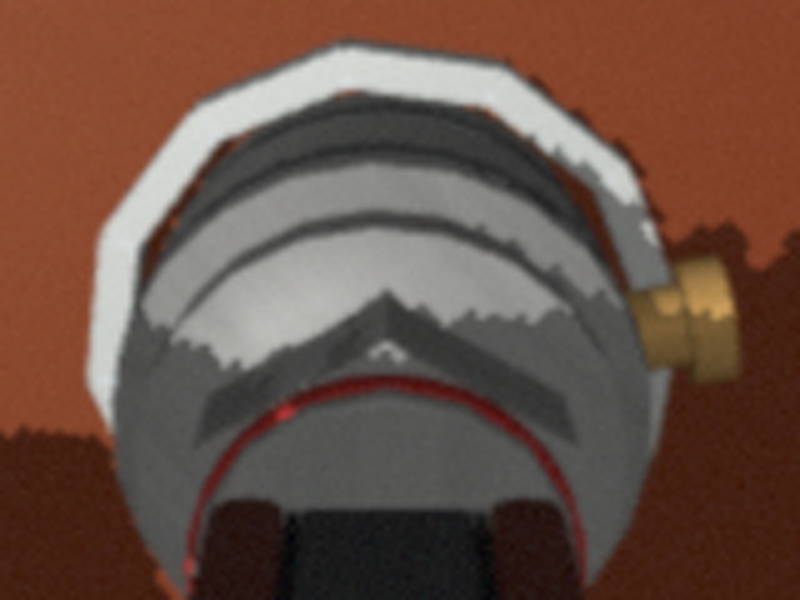

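Request:
move_arm:
  deltas:
    - [255,0,0,0,0.03]
    - [255,0,0,0,0.06]
    - [255,0,0,0,0.09]
    - [255,0,0,0,0.12]
    - [255,0,0,0,0.12]

```text
t: 14.4
ee_pos: [517.7, -169.3, 137.4]
orientation: [2.894, 1.223, -0.0]
ft_force: [-4.4, 0.6, 12.6]
width: 17.7
```

```bash
python3 - <<'E'
from h import *
goto([517.3,-169.2,138],np.pi/2)
o=get_obs();print(o['ft_force'],o['moment'],o['joint_torque'])
E
```

```text
d m [-0.0002 -0.0004 -0.0006] roll -0.7710385846688479 | [ 517.7 -169.3  137.4] yaw 0.8 q [-0.34  0.45  1.88 -0.    0.82  0.43] w 17.7 t 14.4
[-4.38902985  0.62562993 12.64386931] [0.09477109 1.07367906 0.07207319] [  0.34454098 -44.08235908 -20.96974075   0.3294611   -1.62394881
   0.48334172]
```

Request:
move_arm:
  deltas:
    - [255,0,0,0,0.03]
    - [255,0,0,0,0.06]
    - [255,0,0,0,0.08]
    - [255,0,0,0,0.08]
    - [255,0,0,0,0.08]

```text
t: 14.82
ee_pos: [517.6, -169.1, 137.3]
orientation: [2.939, 1.11, -0.001]
ft_force: [-4.0, 2.2, 12.1]
width: 17.5
```

```bash
python3 - <<'E'
from h import *
goto([517.3,-169.2,138],np.pi/2)
o=get_obs();print(o['ft_force'],o['moment'],o['joint_torque'])
shot('wrist','w12',(240,180,400,300),5)
E
```

```text
d m [-0.0003 -0.0002 -0.0007] roll -0.8484387363046286 | [ 517.6 -169.1  137.3] yaw 0.722 q [-0.34  0.45  1.88 -0.    0.82  0.51] w 17.5 t 14.82
[-3.98810283  2.24896688 12.06686714] [0.39800246 1.04791748 0.60910781] [ -0.84425602 -43.98589969 -21.08957469   0.38203111  -1.71018787
   0.65482568]
```

View pics/w12.png

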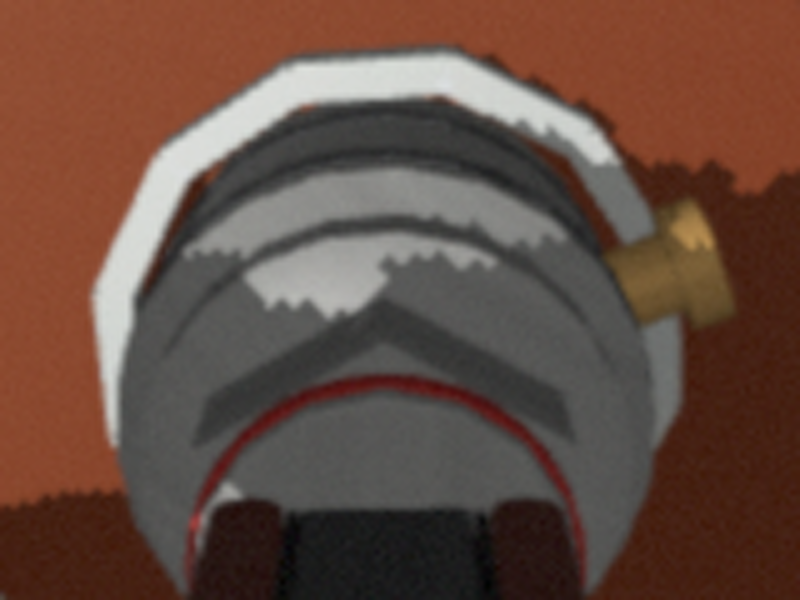

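Request:
move_arm:
  deltas:
    - [255,0,0,0,0.01]
    - [255,0,0,0,0.02]
    - [255,0,0,0,0.02]

```text
t: 15.12
ee_pos: [517.7, -169.1, 137.4]
orientation: [2.95, 1.081, -0.001]
ft_force: [-4.8, 1.8, 11.3]
width: 17.9
```

```bash
python3 - <<'E'
from h import *
goto([517.3,-169.2,138],np.pi/2)
o=get_obs();print(o['ft_force'],o['moment'])
E
```

```text
d m [-0.0003 -0.0002 -0.0006] roll -0.8684412888828756 | [ 517.7 -169.1  137.4] yaw 0.702 q [-0.34  0.45  1.88 -0.    0.82  0.53] w 17.9 t 15.12
[-4.80260756  1.81400952 11.25325201] [0.36030617 1.06332251 0.79842557]
```

The turning moment rose 0.07 → 0.61 → 0.80 N m over the last 0.1 rad, far above the 0.12 N m friction, so the nut is at its stop. I'll check the whole scene before handing in.

```bash
python3 - <<'E'
from h import *
shot('side','s3'); shot('wrist','w13',(240,180,400,300),4)
for n in ('socket_small','socket_medium','measuring_cylinder','beaker','reagent_bottle','grease_tin','filter_cup','wrench'): print(n,[(np.round(d['location']),round(d['conf'],2)) for d in place_of('side',n)][:1])
o=get_obs();print(o['t'],o['ee_pos'],o['ft_force'],o['moment'],o['width'])
E
```

```text
socket_small [(array([518., 232.,   2.]), 0.75)]
socket_medium [(array([546., 329.,   5.]), 0.82)]
measuring_cylinder [(array([681.,  17.,  -1.]), 0.59)]
beaker [(array([564., 463.,   2.]), 0.81)]
reagent_bottle [(array([ 619., -436.,    5.]), 0.93)]
grease_tin [(array([381., -24.,  -3.]), 0.96)]
filter_cup [(array([ 762., -183.,    1.]), 0.55)]
wrench [(array([ 410., -444.,    2.]), 0.73)]
15.6167 [ 517.65363904 -169.10423346  137.32520519] [-5.0460277   1.15324971 11.35223842] [0.34637477 1.04511977 0.78682128] 17.94739579018599
```

View pics/s3.png

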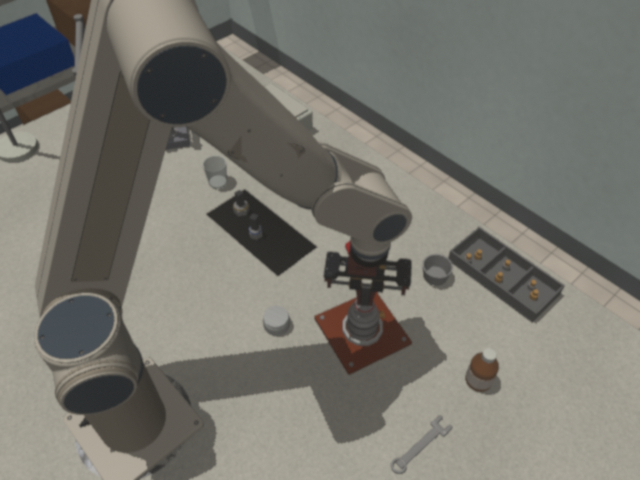

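View pics/w13.png

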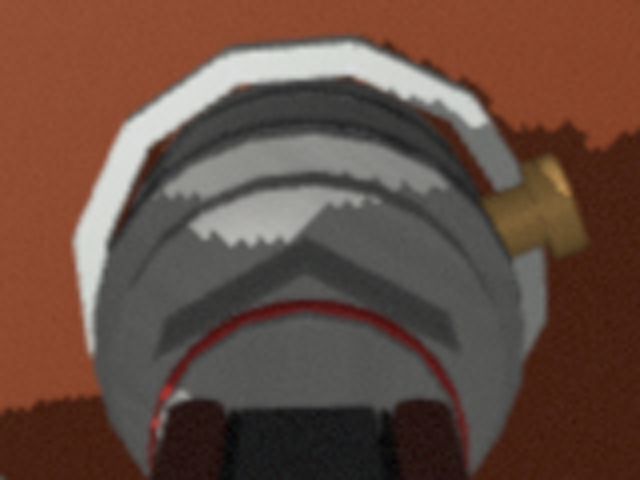

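The side view shows the small and medium sockets still upright on the mat, near (254,227) and (241,205). The bystanders are unmoved, and the red socket is seated and held on the stand cell at (363,315). I'm handing in.

```bash
python3 - <<'E'
from workcell import *
print(close_job())
E
```

```text
the job is handed in; nothing more can be done
None
```

The red-banded large socket is seated on the brown-board cell's nut, which I turned clockwise until it came up hard against its stop. I handed in with the socket still gripped, at about 15.6 s of the 72 s.

- **Which socket:** I measured the nut with the wrist camera at 31.6–31.9 mm across flats, which makes it the 32 mm one. I therefore tried only the large socket. It slid over with no contact force until the ceiling landed; I did not check the other two on the nut.
- **Seating:** The TCP stopped at 137.4 mm, where I expected 138, with about 11 N of push. The nut was fully hidden and the socket looked upright in the pictures.
- **Tightening:** I turned the tool about 0.87 rad clockwise. The turning moment rose from 0.07 to 0.80 N m over the last 0.1 rad, against 0.12 N m of nut friction. The nut angle itself cannot be read. The moment readings earlier in the turn were noisy, between about -0.03 and 0.09 N m.
- **Final checks:** The grip was steady at 17.9 mm with the moment still 0.79 N m. The small and medium sockets stood upright on the mat. The bystanders were where they started, to within the camera networks' scatter of up to about 9 mm. No check failed.

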